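# Take a filter flask off vacuum at the bench manifold

## Robot

A 6-joint arm with a two-finger parallel gripper is mounted at the origin on the work surface. World frame = base frame: x ahead of the robot, y to its left, z up, the work surface at z = 0. Lengths are in mm, angles in rad, forces in N, time in s.
With the tool pointing down it reaches from about 275 to 775 mm from the base axis. Payload 14.6 kg.
Tool frame: the origin (TCP) lies between the finger pads; the fingertips stand ctrl.tip_extent ahead of it and the grasp point (between the pads) is the TCP (ctrl.tip_extent is the distance from the TCP to the fingertips, in mm); z points along the fingers, y is the line along which they close (so a half turn about z gives the same grasp; the last joint's range is limited). The gripper opens to 85 mm and grips with 20 to 120 N. Pads are 22 mm wide; open, the fingers measure 114 mm over their backs; the gripper's body (76 mm by 85 mm) begins 54 mm behind the grasp point. The pads swing forward as they close: fully open they stand 13 mm farther back than shut.
Start: joints at [-1.296, 0.263, -0.048, 1.259, 0, 1.415], TCP at [218.756, -477.257, 250.278] pointing down, gripper open.
Joint ranges: [-2.65, 2.65], [-0.89, 1.7], [-1.18, 1.37], [-2.13, 2.11], [-1.35, 1.29], [-3.14, 3.14]. Speed limits (rad/s): [1.89, 1.89, 2.57, 2.79, 3.14, 3.14].

## Interface

Orientations are given as a rotation vector (axis times angle).
In Python, from cell import status, eyes, order, spotter, ctrl gives the robot as it stands. The module is installed in compiled form; this text tells all that it offers.
- The arm moves only by the shell command python3 -m creep 'ROWS' [OPENING] [FORCE]. ROWS is JSON, one flat list of numbers, 6 for each row, row after row: the shift along the tool's x, y, z in mm, then the turn, a rotation vector about the tool's x, y, z in degrees. A call has 1 to 12 rows; each row shifts and turns the commanded pose from where the row before left it, along the tool's axes as they then stand; what a row does not reach is not made up. A row lasts 1/10 s, in which the tool goes at most 50 mm and 8.59 degrees, less where a joint would pass 70% of its speed; a pose out of reach is approached as far as the arm can. A call is refused whole if a number of a shift passes 50 or a number of a turn 8.59, either way. A call with a gripper value outside its range is refused whole. OPENING is the opening, from 0 (shut) to 1 (fully open), set as the call begins (- or left out, the last holds). The fingers move at their own pace and stop on an object; FORCE is the grip in N (left out, the last holds). Time passes only in rows, so rows that do not move let the fingers close. It gives the time, the measured TCP pose, the force, the opening and the grip force at its end, in the units of the state.
- status.observe(): the state, without advancing time (a new reading comes with each control period).
- eyes.read_camera(name): name is "scene" or "top" or "wrist"; returns the picture (420x560x3 uint8, red, green, blue); there is no depth.
- eyes.get_calibration(name): a dict with "mtx" (3x3 intrinsics, pixels), "R" (3x3) and "t" (3): a world point X has camera coordinates R X + t; the wrist camera has in their place "hand_eye" (4x4, takes a point from camera to tool coordinates, whose origin is the TCP and whose axes are the flange's). Camera axes: x right, y down, z forward; pixel columns grow to the right and rows downward; lengths in mm; the calibration is good to about 2 mm. A picture is of the moment at which its call begins: read the wrist's pose just before it. get_calibration takes no time and is no camera call.
- order.finish_job(): hands the job in; it is judged then, once.
Trained networks look in the newest picture that a camera, given by its name, has taken for a name from the list of things; names that differ only in an ending like _2 or _b are one class to them, and where a whole thing is asked for, a point or a joint stands for the part that bears it (a point fixed in the world has none). Each returns a list of dicts, best first, with "p" (0 to 1); they miss things now and then, are a little off and sometimes report something else, mostly with a low value. They report only what shows in the picture. A call takes as long as a camera call. They do not tell look-alikes from the thing itself.
- spotter.boxes_of(camera, label): "position" ([column, row] as shares, 0 to 1, of the picture: columns of its width, rows of its height, amid what is visible of it).
- spotter.mark_of(camera, label): "position" ([column, row] as shares, 0 to 1, of the picture: columns of its width, rows of its height: a listed point, or the origin of a listed thing).
The state is a dict: "clock": time; "q": joint angles; "dq": joint speeds; "joint_efforts": joint torques, N m; "ee_pos": TCP position; "ee_rot": TCP orientation; "wrist_force": force on the tool from outside, world axes, zero at the start; "ft_torque": the same for the moment, N m; "grip_width": finger opening in mm; "grip_force": force on a finger pad.
Only numpy, scipy, OpenCV 4.12 (cv2) and the standard library are available. Lean on these libraries where they do the work, as an engineer would, in place of code of your own. Each camera call takes 0.05 s, during which the arm holds its last target. There are 200 camera calls.

## Task

The stoppered flask has been degassed: take it off vacuum. With a fingertip, push the lever of the pump line's valve round until that valve is fully shut, and only then push the lever of the vent valve (the one with the silencer) round until it is fully open. Do not grip the levers, leave the flask's own valve open as it is, leave the bottle, glassware and spatula standing around alone, and finish clear of everything.

Things in the scene. Friction and masses are not known exactly. Their poses are not given: they have to be found in the camera images.
- manifold: Vacuum manifold, fixed: grey base plate 90 x 420 mm with a square aluminium header bar 40 x 410 mm, top 80 mm high. Origin on the bench under the bar's centre line; x across the bar to the outlets, y along it; the bar spans y -130 to +280 mm. Ports at y +170, +40, -90 mm carry the three ball valves in changing order. Lever along its pipe = open, across = shut.
- gauge (a point): Centre of the glass of the round dial gauge, 64 mm across, that stands face up on the left end of the header bar, 115 mm above the bench; it reads the vacuum. Apart from it, the levers and stems (110 mm high, within 15 mm of the axis) and the flask with its tube, nothing on the manifold is higher than 86 mm.
- pump_valve: Valve of the pump line. Origin on the bench straight below its upright stem (the lever's turning axis); x along its pipe, away from the header bar; z up. Same yaw as the manifold, 55 mm beyond the bar's centre line, at any of the three ports. Outlet: steel tube 25 mm across with a clamped flange ring 46 mm across, then an elbow straight down into the bench 105 mm beyond the stem.
- pump_lever (a joint): Lever angle of the pump line valve. 0 = shut: lever across the pipe, along the valve's -y. Grows counter-clockwise seen from above to 1.571 = open: lever along the pipe, pointing to the valve's +x. Starts between partly and fully open (0.9 to 1.57). Solid stops at both ends; stiff (0.3 N m, so 5 N at 60 mm from the stem); stays where left.
- pump_lever_tip (a point): Centre of the end face of the pump line valve's lever, 98 mm from the stem axis, 115 mm above the bench. Lever: steel bar with a white sleeve 14 mm wide, 12 mm high (109 to 121 mm above the bench), from 28 to 98 mm from the stem axis. All three levers are alike.
- vent_valve: Vent valve. Origin on the bench straight below its upright stem (the lever's turning axis); x along its pipe, away from the header bar; z up. Same yaw as the manifold, 55 mm beyond the bar's centre line, at any of the three ports. Outlet: sintered-metal silencer, a ribbed plug 22 mm across ending 91 mm beyond the stem, open to the room.
- vent_lever (a joint): Lever angle of the vent valve. 0 = shut: lever across the pipe, along the valve's -y. Grows counter-clockwise seen from above to 1.571 = open: lever along the pipe, pointing to the valve's +x. Starts shut (0 to 0.06). Solid stops at both ends; stiff (0.3 N m, so 5 N at 60 mm from the stem); stays where left.
- vent_lever_tip (a point): Centre of the end face of the vent valve's lever, 98 mm from the stem axis, 115 mm above the bench. Lever: steel bar with a white sleeve 14 mm wide, 12 mm high (109 to 121 mm above the bench), from 28 to 98 mm from the stem axis. All three levers are alike.
- flask_valve: Valve of the flask's line, to be left open. Origin on the bench straight below its upright stem (the lever's turning axis); x along its pipe, away from the header bar; z up. Same yaw as the manifold, 55 mm beyond the bar's centre line, at any of the three ports. Outlet: 8 mm tube that rises 115 mm beyond the stem to the fixed, stoppered glass flask, 80 mm wide, 148 mm high, 210 mm beyond the stem.
- flask_lever (a joint): Lever angle of the flask valve. 0 = shut: lever across the pipe, along the valve's -y. Grows counter-clockwise seen from above to 1.571 = open: lever along the pipe, pointing to the valve's +x. Starts open (1.45 to 1.57) and must stay open. Solid stops at both ends; stiff (0.3 N m, so 5 N at 60 mm from the stem); stays where left.
- flask_lever_tip (a point): Centre of the end face of the flask valve's lever, 98 mm from the stem axis, 115 mm above the bench. Lever: steel bar with a white sleeve 14 mm wide, 12 mm high (109 to 121 mm above the bench), from 28 to 98 mm from the stem axis. All three levers are alike.
- reagent_bottle: Bystander, loose: white plastic bottle, 58 mm across, 130 mm high. Origin at the centre of its underside.
- beaker: Bystander, loose: empty glass beaker, 58 mm across, 70 mm high. Origin at the centre of its underside.
- glass_stopper: Bystander, loose: glass stopper standing on its narrow end, 26 mm across, 42 mm high. Origin at the centre of its underside.
- spatula: Bystander, loose: flat steel lab spatula 163 mm long along its x axis, up to 11 mm wide, 4 mm thick, lying on the bench on the robot's side of the manifold. Origin on its underside, near the middle.
There are look-alikes about, which are no part of the job. Leave any purple look-alike of the pump_valve alone.

How it is judged:
By the outcome, as a careful person would: the job done as asked, in the order asked, and still so for the second after the job is handed in, with the robot touching nothing.
It also fails if it takes over 51 s, if anything falls off the work surface, if the arm or the gripper's body presses on something with over 40 N, if the wrist force passes 120 N, or if a joint passes its speed limit or range.

## Working session

There is one attempt and no reset: what is moved stays moved. The work goes in short steps, Python scripts to look and compute and a shell command to move; the robot and the scene stay as the last step left them, time stands still between calls to the robot, and variables do not carry over. Pictures are saved under pics/ and viewed, at most 10 in all, crops included, and the job is handed in when it is done.

```bash
mkdir -p pics; cat > h.py <<'E'
from cell import status, eyes, order, spotter, ctrl
import numpy as np, cv2
from scipy.spatial.transform import Rotation as Ro
def ray(cam,uv,pose=None):
    c=eyes.get_calibration(cam);K=np.array(c["mtx"])
    d=np.linalg.solve(K,[uv[0],uv[1],1.])
    if cam=="wrist":
        H=np.array(c["hand_eye"]);R=Ro.from_rotvec(pose["ee_rot"]).as_matrix()
        return R@H[:3,3]+pose["ee_pos"],R@H[:3,:3]@d
    R=np.array(c["R"]);t=np.array(c["t"]).ravel()
    return -R.T@t,R.T@d
def atz(cam,uv,z,pose=None):
    o,d=ray(cam,uv,pose);return o+d*(z-o[2])/d[2]
def tri(rs):
    A=np.zeros((3,3));b=np.zeros(3)
    for o,d in rs:
        d=d/np.linalg.norm(d);P=np.eye(3)-np.outer(d,d);A+=P;b+=P@o
    x=np.linalg.solve(A,b)
    return x,[float(np.linalg.norm((np.eye(3)-np.outer(d,d)/(d@d))@(x-o))) for o,d in rs]
E
python3 - <<'E'
from h import *
s=status.observe();print(s["clock"],s["ee_pos"],s["ee_rot"],ctrl.tip_extent,s["wrist_force"],s["grip_width"])
for c in("top","scene"):
    im=eyes.read_camera(c);cv2.imwrite(f"pics/{c}0.png",cv2.cvtColor(cv2.resize(im,None,fx=1.42,fy=1.42),cv2.COLOR_RGB2BGR))
    for l,z in(("manifold",0),("gauge",115),("pump_valve",0),("vent_valve",0),("flask_valve",0),("pump_lever_tip",115),("vent_lever_tip",115),("flask_lever_tip",115),("reagent_bottle",0),("beaker",0),("glass_stopper",0),("spatula",0)):
        for r in spotter.mark_of(c,l)[:3]:
            uv=np.array(r["position"])*[560,420]
            print(c,l,round(r["p"],2),uv.round(1),atz(c,uv,z).round(0))
print(status.observe()["clock"])
E
```

```text
0.0 [ 218.69678575 -477.02006881  249.80656329] [-3.06830933e+00 -6.69723001e-01  5.85248026e-05] 19.0 [-0.00569903 -0.62615028 -0.39378466] 85.1672258350545
top manifold 0.63 [264.7 239.6] [474. -60.   0.]
top gauge 0.67 [150.1 244. ] [451. 183. 115.]
top pump_valve 0.71 [426.  172.6] [ 637. -456.    0.]
top pump_valve 0.69 [302.5 216.2] [ 530. -152.    0.]
top pump_valve 0.68 [367.1 329.2] [ 263. -298.    0.]
top vent_valve 0.67 [189.7 224.4] [512. 121.   0.]
top vent_valve 0.26 [300.1 213.6] [ 537. -146.    0.]
top flask_valve 0.73 [245.9 218. ] [527. -14.   0.]
top pump_lever_tip 0.84 [298.4 162. ] [ 632. -139.  115.]
top pump_lever_tip 0.77 [486.5 155.6] [ 644. -557.  115.]
top pump_lever_tip 0.62 [423.1 338.9] [ 250. -393.  115.]
top vent_lever_tip 0.65 [225.2 210.8] [523.  22. 115.]
top flask_lever_tip 0.63 [239.3 164.5] [628.  -8. 115.]
top reagent_bottle 0.9 [374.7 197.9] [ 575. -328.    0.]
top reagent_bottle 0.25 [225.9 212.7] [540.  34.   0.]
top beaker 0.76 [336.5 159.9] [ 671. -237.    0.]
top glass_stopper 0.55 [219.  166.7] [656.  53.   0.]
top glass_stopper 0.52 [239
[... 477 characters left out ...]
4.2] [517. 110.   0.]
scene vent_valve 0.31 [337.4 287.2] [665.  54.   0.]
scene flask_valve 0.75 [300.6 248.9] [529. -20.   0.]
scene flask_valve 0.6 [179.  260.7] [ 561. -315.    0.]
scene pump_lever_tip 0.63 [156.6 156.1] [ 257. -401.  115.]
scene pump_lever_tip 0.53 [ 54.6 249.5] [ 644. -552.  115.]
scene pump_lever_tip 0.49 [248.5 240.6] [ 631. -143.  115.]
scene vent_lever_tip 0.63 [315.5 209.5] [523.  13. 115.]
scene flask_lever_tip 0.58 [305.1 239.8] [633. -21. 115.]
scene reagent_bottle 0.73 [178.7 259.2] [ 556. -317.    0.]
scene beaker 0.89 [211.2 290.5] [ 664. -231.    0.]
scene beaker 0.65 [308.3 240. ] [496.   2.   0.]
scene glass_stopper 0.71 [337.7 285.5] [659.  55.   0.]
1.3
```

View pics/top0.png

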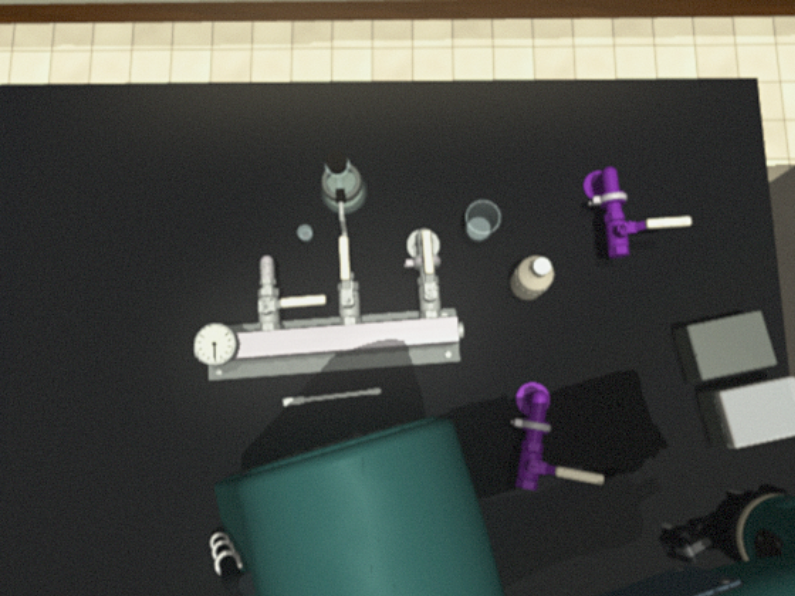

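View pics/scene0.png

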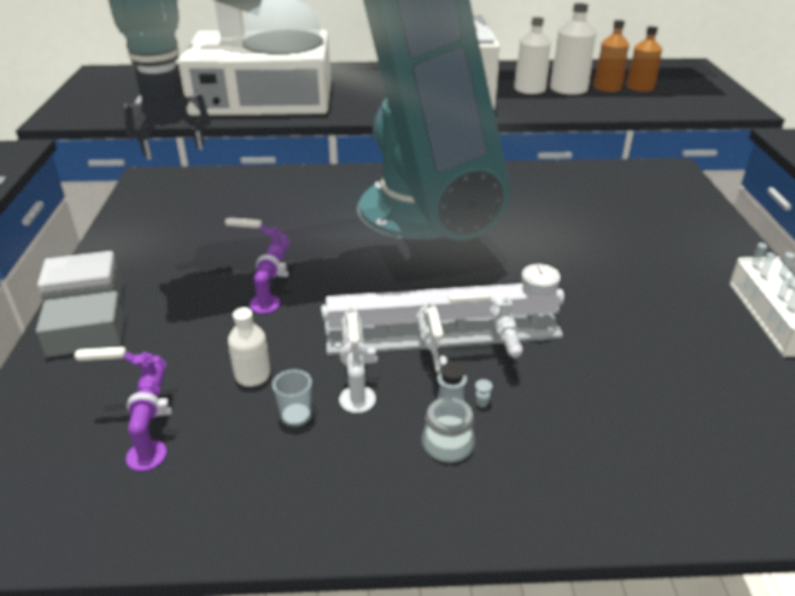

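The top view (full-res px) shows the gauge at (150,244), the vent valve with silencer at (190,215) and its lever pointing right to (227,211). The flask valve is at (245,212), with its lever up towards the flask. The real (grey) pump valve is at (302,212), with its flange and elbow at (298,172). The candidates for the pump valve are grey (302,212), purple (432,165) and purple (375,330). The grey one sits on the manifold and is the one meant. I'll move to a wrist view and confirm it in a crop.

```bash
python3 -m creep '[0,0,0,0,0,6.9, 0,0,0,0,0,6.9, 0,0,0,0,0,6.8, 28,-37,-16,0,0,0, 28,-37,-16,0,0,0, 28,-37,-16,0,0,0, 28,-37,-16,0,0,0, 28,-37,-16,0,0,0, 28,-37,-16,0,0,0, 28,-37,-16,0,0,0, 28,-37,-16,0,0,0, 28,-37,-16,0,0,0]' 0
cat > look.py <<'E'
from h import *
import sys,json
n=sys.argv[1]
s=status.observe();im=eyes.read_camera("wrist")
cv2.imwrite(f"pics/{n}.png",cv2.cvtColor(im,cv2.COLOR_RGB2BGR))
o={}
for l,z in(("pump_valve",110),("vent_valve",110),("flask_valve",110),("pump_lever_tip",115),("vent_lever_tip",115),("flask_lever_tip",115),("gauge",115)):
    for r in spotter.mark_of("wrist",l)[:2]:
        uv=np.array(r["position"])*[560,420]; zz=0 if "valve" in l else z
        print(l,round(r["p"],2),uv.round(1),atz("wrist",uv,zz,s).round(1))
s2=status.observe();json.dump({k:list(map(float,s[k])) for k in("ee_pos","ee_rot")},open(f"{n}.json","w"))
print(s["ee_pos"],s["ee_rot"],s2["clock"])
E
python3 look.py w1
```

```text
clock: 2.5
ee_pos: [447.4, -125.5, 395.2]
ee_rot: [3.139, 0.11, 0.001]
wrist_force: [0.6, -1.2, 0.8]
grip_width: -0.0
grip_force: 0.0
pump_valve 0.81 [290.9 102. ] [ 533.1 -144.     0. ]
pump_valve 0.68 [362.4 260.8] [ 269.7 -297.     0. ]
vent_valve 0.66 [127.7 102.1] [515.5 106.9   0. ]
vent_valve 0.28 [291.6 102.7] [ 532.2 -145.2    0. ]
flask_valve 0.82 [210.9 101.2] [525.7 -21.    0. ]
pump_lever_tip 0.87 [445.1 314.8] [ 246.3 -396.3  115. ]
pump_lever_tip 0.79 [303.1   5.1] [ 634.  -143.4  115. ]
vent_lever_tip 0.8 [161.  101.5] [522.4  16.8 115. ]
flask_lever_tip 0.78 [183.6   7.5] [622.5 -12.5 115. ]
gauge 0.79 [ 35.3 148. ] [455.9 176.4 115. ]
[ 447.35287081 -125.50250054  395.16490966] [3.13934140e+00 1.10301694e-01 8.87414201e-04] 2.9
```

View pics/w1.png

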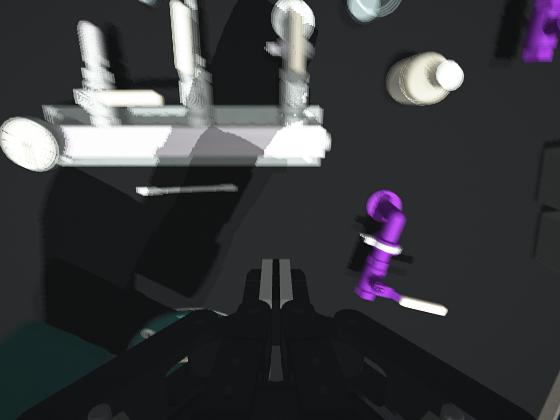

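The wrist view shows the grey pump valve with its flange at (291,60–110), lever along the pipe. The flask valve is at (195,90), and the vent valve at (95,90) with its lever across to (161,100). One purple look-alike is at (375,270) and another at (545,30). I'll take a second wrist place for triangulation.

```bash
python3 -m creep '[38,-19,0,0,0,0, 38,-19,0,0,0,0, 38,-19,0,0,0,0, 0,0,0,0,0,0]'
python3 look.py w2; python3 - <<'E'
import cv2
im=cv2.imread("pics/w2.png");cv2.imwrite("pics/w2c.png",cv2.resize(im[0:260,80:460],None,fx=2,fy=2,interpolation=3))
E
```

```text
clock: 3.3
ee_pos: [559.1, -61.8, 392.2]
ee_rot: [-3.138, -0.111, 0.003]
wrist_force: [0.8, -0.8, -0.6]
grip_width: 0.2
grip_force: 0.0
pump_valve 0.71 [326.4 177.4] [ 530.4 -148.2    0. ]
pump_valve 0.68 [238.8 119.3] [ 6.127e+02 -6.000e-01  0.000e+00]
vent_valve 0.87 [171.7 174. ] [518.2 106.7   0. ]
vent_valve 0.71 [215.2 193.6] [489.6  34.9   0. ]
flask_valve 0.56 [251.8 173.1] [529.  -24.8   0. ]
pump_lever_tip 0.7 [467.1 373.2] [ 251.5 -392.9  115. ]
pump_lever_tip 0.58 [344.1 116.4] [ 631.8 -139.7  115. ]
vent_lever_tip 0.82 [215.6 191.7] [526.5  14.1 115. ]
vent_lever_tip 0.32 [348.4 117.2] [ 631.2 -145.   115. ]
flask_lever_tip 0.74 [240.1 113.8] [625.9 -14.4 115. ]
gauge 0.91 [ 94.4 232.6] [457.1 178.2 115. ]
[559.10436331 -61.75277611 392.22270465] [-3.13836139 -0.11122401  0.00340151] 3.7
```

View pics/w2c.png

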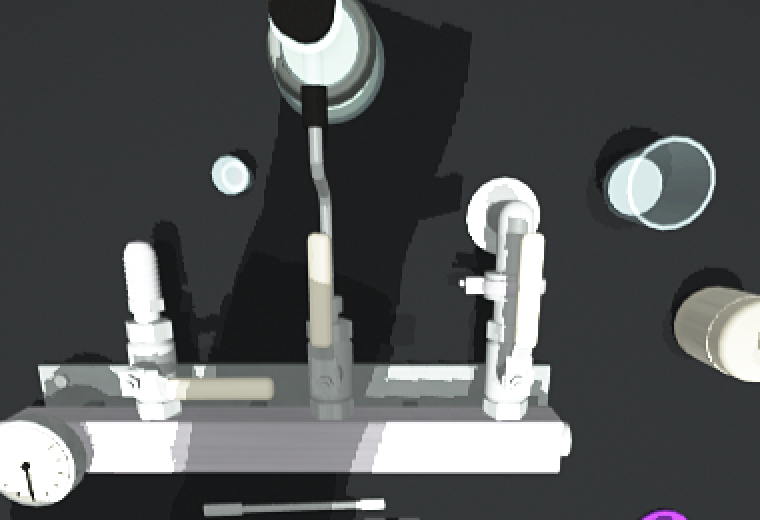

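The enlarged crop confirms it. The right valve (505,400 in the crop) is grey with the clamped flange, so it is the pump valve, open. The middle one runs to the flask. The left one has the silencer and its lever is across, so it is the vent, shut.

```bash
python3 - <<'E'
from h import *
import json
P=[json.load(open(f"w{i}.json")) for i in(1,2)]
for n,a,b,t,s in(("pump",(303.1,5.1),(344.1,116.4),(298.4,162),(248.5,240.6)),("vent",(161,101.5),(215.6,191.7),(225.2,210.8),(315.5,209.5)),("flask",(183.6,7.5),(240.1,113.8),(239.3,164.5),(305.1,239.8))):
    x,e=tri([ray("wrist",a,P[0]),ray("wrist",b,P[1]),ray("top",t),ray("scene",s)]);print(n,x.round(1),np.round(e,1))
for n,c in(("pump",(515,380)),("flask",(325,381)),("vent",(136,380))):
    print(n,"stem",atz("wrist",(80+c[0]/2,c[1]/2),110,P[1]).round(1))
E
```

```text
pump [ 632.4 -141.2  116.4] [2.3 1.9 2.2 1.9]
vent [523.6  16.5 114.8] [1.3 3.5 5.5 3.8]
flask [626.  -13.2 110.8] [3.1 0.8 6.3 6.8]
pump stem [ 538.6 -145.1  110. ]
flask stem [529.2 -20.3 110. ]
vent stem [521.1 103.8 110. ]
```

```bash
python3 -m creep '[16,23,25,0,0,0, 16,24,25,0,0,0, 0,0,45,0,0,0, 0,0,45,0,0,0, 0,0,45,0,0,0, 0,0,44,0,0,0, 0,0,25,0,0,0, 0,0,20,0,0,0, 0,0,0,0,0,0, 0,0,0,0,0,0]'
python3 - <<'E'
from h import *
ex=np.array([.9975,.0706]);ey=np.array([-.0706,.9975])
p=status.observe()["ee_pos"][:2]-np.array([535,-146]);print("rel",p@ex,p@ey)
prev=None
for th in np.radians(range(90,-1,-10)):
    r=62;u=np.array([np.sin(th),-np.cos(th)]);n=np.array([np.cos(th),np.sin(th)])
    c=r*u+(7+11*abs(n[0])+15*abs(n[1]) if 0 else 7+13)*n
    print(round(np.degrees(th)),c.round(1), None if prev is None else (c-prev).round(1));prev=c
E
```

```text
clock: 4.7
ee_pos: [591.6, -107.4, 121.1]
ee_rot: [3.14, 0.11, 0.001]
wrist_force: [0.5, -0.6, -0.6]
grip_width: 0.0
grip_force: 0.0
rel 59.23064337307664 34.482176710635706
90 [62. 20.] None
80 [64.5  8.9] [  2.5 -11.1]
70 [65.1 -2.4] [  0.6 -11.3]
60 [ 63.7 -13.7] [ -1.4 -11.3]
50 [ 60.4 -24.5] [ -3.3 -10.9]
40 [ 55.2 -34.6] [ -5.2 -10.1]
30 [ 48.3 -43.7] [-6.9 -9.1]
20 [ 40.  -51.4] [-8.3 -7.7]
10 [ 30.5 -57.6] [-9.5 -6.2]
0 [ 20. -62.] [-10.5  -4.4]
```

```bash
python3 -m creep '[2,12,1,0,0,0, 3,13,1,0,0,0, 0,11,0,0,0,0, -1,11,0,0,0,0, -3,11,0,0,0,0, -5,10,0,0,0,0, -7,9,0,0,0,0, -8,8,0,0,0,0, -9,6,0,0,0,0, 0,0,0,0,0,0]'
cat > rel.py <<'E'
from h import *
import sys
ex=np.array([.9975,.0706]);ey=np.array([-.0706,.9975])
S=np.array([535,-146] if sys.argv[1]=="p" else [518,112])
s=status.observe();p=s["ee_pos"][:2]-S;f=s["wrist_force"][:2];print("rel",p@ex,p@ey,"f",f@ex,f@ey)
E
python3 rel.py p
```

```text
clock: 5.7
ee_pos: [570.2, -201.5, 119.1]
ee_rot: [3.139, 0.108, 0.002]
wrist_force: [-0.1, -0.3, 0.4]
grip_width: -0.3
grip_force: 0.0
rel 31.19050591986031 -57.836955697568065 f -0.1647482266286168 -0.32349470897414767
```

```bash
python3 -m creep '[-6,2,0,0,0,0, -5,2,0,0,0,0, 0,0,0,0,0,0]'; python3 rel.py p; python3 look.py w3; python3 - <<'E'
from h import *
im=eyes.read_camera("top")
cv2.imwrite("pics/t3.png",cv2.cvtColor(cv2.resize(im[130:270,130:400],None,fx=2.9,fy=2.9),cv2.COLOR_RGB2BGR))
E
```

```text
clock: 6.0
ee_pos: [559.8, -205.3, 118.9]
ee_rot: [3.139, 0.11, 0.002]
wrist_force: [0.7, -0.1, 0.9]
grip_width: 0.4
grip_force: 0.4
rel 20.578082131444013 -60.88792595129946 f 0.7237499978207623 -0.15775411133706327
pump_valve 0.57 [207.4 235.6] [ 535.8 -151.     0. ]
pump_lever_tip 0.94 [357. 318.] [ 549.2 -245.1  115. ]
[ 559.82555761 -205.28345021  118.87212976] [3.13904860e+00 1.09890768e-01 1.90679471e-03] 6.4
```

View pics/t3.png

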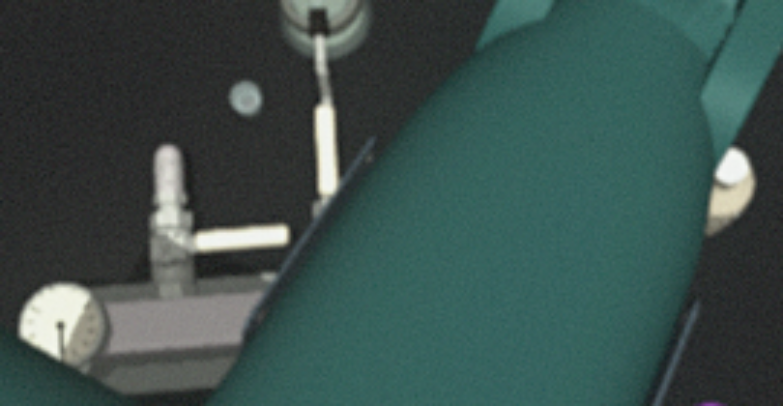

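The pump lever has followed round: the wrist mark puts its tip at about (549,−245), roughly 0.07 rad short. The arm hides the valve in the top crop; the vent and flask levers there are unchanged. I'll push on until the stop gives a force.

```bash
python3 -m creep '[-4,1,0,0,0,0, -2,0,0,0,0,0]'; python3 rel.py p; python3 -m creep '[-3,0,0,0,0,0, 0,0,0,0,0,0]'; python3 rel.py p;
```

```text
clock: 6.65
ee_pos: [555.6, -205.8, 118.6]
ee_rot: [-3.138, -0.111, -0.008]
wrist_force: [24.3, 6.0, -9.9]
grip_width: -0.1
grip_force: 12.5
rel 16.33712101427307 -61.11925990368393 f 24.640003370978672 4.247452035917854
clock: 6.85
ee_pos: [555.3, -205.9, 118.8]
ee_rot: [-3.138, -0.113, -0.016]
wrist_force: [34.0, 7.9, -15.4]
grip_width: -0.1
grip_force: 17.6
rel 16.025996505497552 -61.14954617974198 f 34.50018723888321 5.492622817838303
```

```bash
python3 -m creep '[10,0,0,0,0,0, 26,-1,0,0,0,0, 0,0,-45,0,0,0, 0,0,-45,0,0,0, 0,0,-45,0,0,0, 0,0,-45,0,0,0, -12,-43,-15,0,0,0, -12,-43,-15,0,0,0, -12,-43,-15,0,0,0, -12,-43,0,0,0,0, -13,-43,0,0,0,0, -13,-43,0,0,0,0]'; python3 -m creep '[0,0,0,0,0,0]'; python3 rel.py v;python3 look.py w4
```

```text
clock: 8.05
ee_pos: [493.2, 50.8, 343.2]
ee_rot: [3.14, 0.11, -0.001]
wrist_force: [0.8, 0.8, -0.5]
grip_width: -0.1
grip_force: 0.0
clock: 8.15
ee_pos: [492.2, 53.0, 343.9]
ee_rot: [-3.139, -0.117, 0.0]
wrist_force: [1.1, -0.5, -0.2]
grip_width: -0.3
grip_force: 0.0
rel -29.910824927976734 -56.99464222326198 f 1.0262852713431718 -0.6027172222639393
pump_valve 0.81 [418.2 142.7] [ 535.6 -150.9    0. ]
pump_valve 0.18 [350.6 181.5] [471.5 -62.    0. ]
vent_valve 0.67 [239.7 143.4] [515.6 106.4   0. ]
flask_valve 0.58 [328.3 143. ] [525.6 -21.4   0. ]
pump_lever_tip 0.67 [547.8 154.1] [ 543.9 -244.3  115. ]
pump_lever_tip 0.53 [311.8 153.2] [525.7  15.2 115. ]
vent_lever_tip 0.81 [314.9 157. ] [521.8  11.3 115. ]
flask_lever_tip 0.88 [349.9  59.3] [622.  -12.6 115. ]
flask_lever_tip 0.64 [166.  203.5] [455.5 177.4 115. ]
gauge 0.88 [165.  201.9] [457.3 178.5 115. ]
gauge 0.57 [351.8  57.8] [623.5 -14.3 115. ]
[492.1875315   53.03558647 343.86813476] [-3.13879042e+00 -1.16752722e-01  3.13950654e-04] 8.55
```

View pics/w4.png

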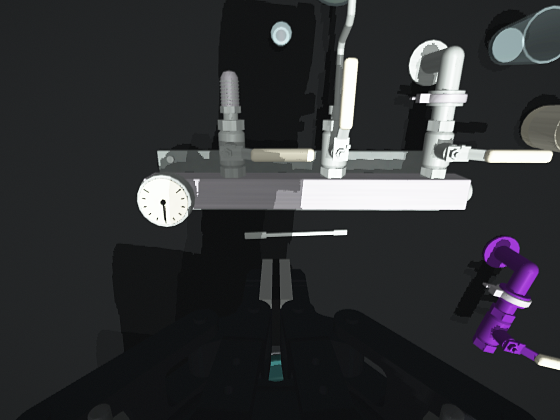

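The view shows the pump lever (485–550,155) now square across its pipe and parallel to the bar, so it is shut. The flask lever (348,90) is still along its pipe. The vent lever (250–315,155) is across, with the finger on its bar side. I'll descend and push the vent lever.

```bash
python3 -m creep '[0,2,45,0,0,0, 0,2,45,0,0,0, 0,0,45,0,0,0, 0,0,45,0,0,0, 0,0,25,0,0,0, 0,0,19,0,0,0, 0,0,0,0,0,0, 0,0,0,0,0,0]'; python3 rel.py v
```

```text
clock: 9.35
ee_pos: [495.0, 45.0, 119.7]
ee_rot: [3.14, 0.109, -0.0]
wrist_force: [0.1, 0.4, 1.4]
grip_width: 0.0
grip_force: 0.0
rel -27.687662195302785 -65.16928448962838 f 0.17440233548026007 0.37866099740122705
```

```bash
python3 -m creep '[12,-1,0,0,0,0, 11,0,0,0,0,0, 11,0,0,0,0,0, 11,-2,0,0,0,0, 10,-4,0,0,0,0, 10,-6,0,0,0,0, 9,-7,0,0,0,0, 7,-9,0,0,0,0, 6,-10,0,0,0,0, 0,0,0,0,0,0]'; python3 rel.py v
python3 -m creep '[2,-5,0,0,0,0, 0,-5,0,0,0,0, 0,0,0,0,0,0]'; python3 rel.py v
```

```text
clock: 10.35
ee_pos: [580.1, 91.1, 120.1]
ee_rot: [3.139, 0.111, 0.002]
wrist_force: [-0.4, 0.2, 0.6]
grip_width: -0.0
grip_force: 0.0
rel 60.51796497080457 -25.250498921342412 f -0.40715477216978857 0.26381073980223907
clock: 10.65
ee_pos: [580.9, 96.5, 120.0]
ee_rot: [3.13, 0.106, 0.002]
wrist_force: [-1.5, -32.6, 1.6]
grip_width: -0.1
grip_force: 16.6
rel 61.69083121123608 -19.92404357609736 f -3.835876936949207 -32.4554104479774
```

The force rose to 32 N with no advance, so the vent lever is on its open stop. I'll back off, lift and check.

```bash
python3 -m creep '[0,10,0,0,0,0, 0,28,0,0,0,0, 0,0,-45,0,0,0, 0,0,-45,0,0,0, 0,0,-45,0,0,0, 0,0,-45,0,0,0, -40,10,-20,0,0,0, -40,10,-20,0,0,0, -40,10,-10,0,0,0, 0,0,0,0,0,0, 0,0,0,0,0,0]'; python3 look.py w5
```

```text
clock: 11.75
ee_pos: [465.2, 24.0, 350.4]
ee_rot: [3.14, 0.109, 0.004]
wrist_force: [0.6, 0.5, -1.2]
grip_width: -0.1
grip_force: 0.0
pump_valve 0.81 [397.4 122.7] [ 534.  -147.4    0. ]
vent_valve 0.89 [216.8 119.8] [520.2 111.6   0. ]
flask_valve 0.65 [308.6 120.6] [528.2 -19.8   0. ]
pump_lever_tip 0.82 [523.6 125.9] [ 543.7 -242.7  115. ]
vent_lever_tip 0.64 [192.1  27.3] [614.2 117.2 115. ]
vent_lever_tip 0.45 [486.6  25.8] [ 635.8 -175.3  115. ]
flask_lever_tip 0.75 [319.7  29. ] [621.5  -9.8 115. ]
gauge 0.63 [140.1 177.9] [456.6 179.  115. ]
[465.19217401  24.03269451 350.42321063] [3.13968277 0.10899927 0.00439399] 12.15
```

View pics/w5.png

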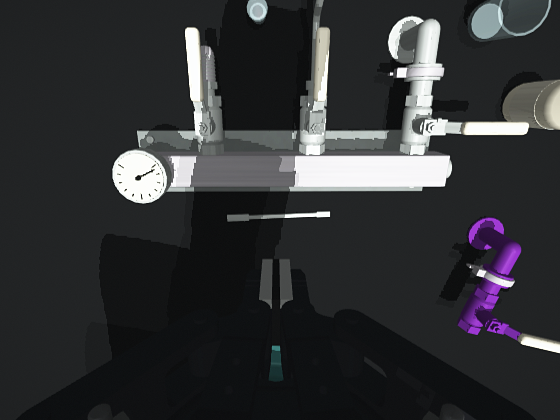

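The view shows the vent lever (193,65) along its pipe, the pump lever (495,128) across and the flask lever (322,65) still along. The gauge needle has moved, so the flask is vented. The bystanders look untouched.

```bash
python3 -c "
from cell import order
print(order.finish_job())"
```

```text
the job is handed in; nothing more can be done
None
```

I pushed the pump valve's lever fully shut first, then the vent valve's lever fully open, each until it pressed on its stop. The flask's valve is still open, the arm is clear of everything, and I handed the job in at about 12 s.

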